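Load the test fixture, cycle its sprung lever and start the test on the membrane keypad

ROBOT

A 6-joint arm with a two-finger parallel gripper is mounted at the origin on the work surface. World frame = base frame: x ahead of the robot, y to its left, z up, the work surface at z = 0. Lengths are in m, angles in degrees, forces in N, time in s.
With the tool pointing down it reaches from about 0.3 to 0.75 m from the base axis. Payload 8.5 kg.
Tool frame: the origin (TCP) lies on the mounting face of the last link; the fingertips stand tip_extent ahead of it and the grasp point (between the pads) lies 155 mm ahead of it (tip_extent is the distance from the TCP to the fingertips, in m); z points along the fingers, y is the line along which they close (so a half turn about z gives the same grasp; the last joint's range is limited). The gripper opens to 85 mm and grips with 20 to 120 N. Pads are 22 mm wide; open, the fingers measure 114 mm over their backs; the gripper's body (76 mm by 85 mm) begins 54 mm behind the grasp point. The pads swing forward as they close: fully open they stand 13 mm farther back than shut.
Start: joints at [-85.044, 21.807, 74.336, -0, 83.858, -12.336], TCP at [0.163, -0.525, 0.405] pointing down, gripper open.
Joint ranges: [-178.18, 178.18], [-50.72, 133.34], [12.68, 142.11], [-81.47, 261.47], [9.98, 163.14], [-165.26, 165.26]. Speed limits (degrees/s): [136.94, 136.94, 180, 180, 180, 180].

INTERFACE

Orientations are given as a 3x3 rotation matrix whose columns are the frame's x, y, z axes.
In Python, from rig import observe, get_image, camera_params, close_job, tip_extent gives the robot as it stands.
- The arm moves only by the shell command python3 -m creep 'ROWS' [FORCE]. ROWS is JSON, a list of rows, each an object with "jaw": the gripper's target within -1 to 1 (shut at 1, half-way at 0, fully open at -1); "travel": the shift along the world's x, y, z in mm, a list of three; "roll": the turn about the world's z in rad. A call has 1 to 12 rows; each row is the pose to reach, as a shift and turn from the pose commanded when the call began; what a row does not reach only later rows make up. A row lasts 1/10 s, in which the tool goes at most 50 mm and 8.59 degrees, less where a joint would pass 70% of its speed; a pose out of reach is approached as far as the arm can. A call with a gripper value outside its range is refused whole. The fingers move at their own pace and stop on an object; FORCE is the grip in N (left out, the last holds). Time passes only in rows, so rows that repeat a pose let the fingers close. It gives the time, the measured TCP pose, the force, the opening and the grip force at its end, in the units of the state.
- observe(): the state, without advancing time (a new reading comes with each control period).
- get_image(name): name is "scene" or "side" or "wrist"; returns (picture, depth): 384x512x3 uint8, red, green, blue; 384x512 float32, m along the optical axis (not along the pixel's ray), 0 where there is no reading.
- camera_params(name): a dict with "mtx" (3x3 intrinsics, pixels), "extrinsics" (4x4, takes a point from camera to world coordinates). Camera axes: x right, y down, z forward; pixel columns grow to the right and rows downward; lengths in m; the calibration is good to about 2 mm. A picture is of the moment at which its call begins: read the wrist's pose just before it. camera_params takes no time and is no camera call; for the wrist camera it gives the pose at the moment of the call.
- close_job(): hands the job in; it is judged then, once.
The state is a dict: "time_s": time; "q": joint angles; "qvel": joint speeds; "joint_efforts": joint torques, N m; "position": TCP position; "tool_rot": TCP orientation; "ft_force": force on the tool from outside, world axes, zero at the start; "wrist_torque": the same for the moment, N m; "grip_width": finger opening in m; "gripper_force": force on a finger pad.
Only numpy, scipy, OpenCV 4.12 (cv2) and the standard library are available. Lean on these libraries where they do the work, as an engineer would, in place of code of your own. Each camera call takes 0.05 s, during which the arm holds its last target. There are 200 camera calls.

TASK

Take the finned black module off the keypad console and set it gently, flat and right way up, in the nest of the aluminium test fixture with its white plug towards the sliding contact block; then pull the fixture's sprung lever all the way through its stroke, pause a moment, and ease it back slowly to rest without letting it snap. Then start the test: press the long membrane key on the console straight down until you feel it resist firmly, hold half a second and let go, without hammering it, without pressing the three small square keys, and without disturbing the bottle, can, meter or reel.

Things in the scene. Friction and masses are not known exactly. Their poses are not given: they have to be found in the camera images.
- module: Loose black finned metal box, 160 long (x) x 56 wide (y) x 40 high mm, about 0.4 kg. Origin: centre of its underside. Plain sides 34 mm high; fins (x -77 to +33 mm, 48 wide) on top of that; a white plug tongue 36 mm wide ends it at +x, beyond a pale patch without fins. Starts on the console's key frame at any yaw, not pressing the keys. Grip it across the 56 mm, low on the sides near the middle.
- module_plug (a point): Centre of the end of the module's white plug tongue, 80 mm along +x from the module's origin and 17 mm above its underside. The tongue is 10 mm long.
- fixture: Fixed aluminium test fixture: base plate 240 x 160 x 30 mm (x -105 to +135, y -60 to +100 mm in its frame). Origin on the bench under the nest's centre; x along the nest towards the contact block, z up. The lever's bracket stands on it at x 20 to 70, y 60 to 90 mm, 64 mm high.
- nest (a point): Centre of the nest floor, 30 mm above the fixture's origin, axes as the fixture. Put the module's origin here, its +x along the nest's +x; up to 10 mm off along x is fine. Four 10 mm high side fences (inner faces y +-32 mm, x 50 to 76 mm either side of the centre) leave the middle open for fingers; an 18 mm high end stop has its face at x -84 mm.
- block_face (a point): Centre of the face of the black contact block (56 wide, its top 67 mm above the bench) that slides on the fixture: at x +100 mm in the nest's frame at rest, its brass pins reach 4 mm further. Pulling the lever slides it 21 mm towards -x and it pushes the module to the end stop.
- lever (a joint): Sprung lever's angle, rad: 0 at rest (leaning 0.6 rad from vertical to the fixture's +x), 1.2 at the stroke's end (0.6 rad towards -x). Pivot along the fixture's y through x +40 mm, z 45 mm; 130 mm from pivot to grip bar axis. The spring pulls back with 1.6 N at rest to 8 N at full stroke. Let go far from rest it snaps back, not allowed; let go within 0.1 rad of rest it just settles.
- lever_grip (a point): Middle of the lever's black round grip bar, 16 mm diameter, 72 mm long, parallel to the fixture's y; moves with the lever. At y +115 mm in the fixture's frame (the bar spans y 75 to 147, the lever arm joins at 75); 152 mm above the bench at rest, 175 at mid stroke. It can be pinched from above, jaws closing along the fixture's x, and turns in the grip.
- console: Fixed cream keypad console, 200 x 170 x 34 mm (x -88 to +112, y +-85 mm in its frame), origin on the bench under the middle of the key field, z up. A raised grey frame, 120 (x) x 140 mm outside, 100 x 120 mm inside, top 42 mm above the bench, surrounds the keys; beyond it at x +75 to +101 mm lies a dark display strip.
- long_key: The long grey membrane key, 28 (x) x 70 (y) mm, at x -20 mm, y 0 in the console's frame; top 37 mm above the bench, 5 mm below the frame's top. Hardly any travel (1.5 mm): starts to give at 2 N, bottoms at 6 to 7 N. It registers at over 4 N held for a quarter second; over 35 N harms it. Origin at the middle of its underside, 3 mm below its top.
- long_key_top (a point): Centre of the top face of the long key.
- small_keys: The three square keys, 24 x 24 mm, not to be pressed (over 3 N counts), in a row at x +28 mm and y -38, 0, +38 mm in the console's frame, tops 37 mm above the bench. This entry's origin is the middle of the key field, 34 mm above the bench.
- bottle: Bystander: standing plastic bottle, 64 mm diameter, 180 mm high, origin at the centre of its underside. Stands between the two machines, on the far side.
- can: Bystander: standing metal can, 56 mm diameter, 120 mm high, origin at the centre of its underside. Stands between the two machines, on the near side.
- meter: Bystander: orange hand-held meter lying flat, 160 (x) x 80 (y) x 34 mm, origin at the centre of its underside.
- reel: Bystander: metal wire reel standing on its flange, 72 mm diameter, 50 mm high, origin at the centre of its underside.
There are look-alikes about, which are no part of the job. There is more than one size of the module; the job needs the middle-sized.

How it is judged:
By the outcome, as a careful person would: the job done as asked, in the order asked, and still so for the second after the job is handed in, with the robot touching nothing.
It also fails if it takes over 72 s, if anything falls off the work surface, if the arm or the gripper's body presses on something with over 40 N, if the wrist force passes 120 N, or if a joint passes its speed limit or range.

## Working session

There is one attempt and no reset: what is moved stays moved. The work goes in short steps, Python scripts to look and compute and a shell command to move; the robot and the scene stay as the last step left them, time stands still between calls to the robot, and variables do not carry over. Pictures are saved under pics/ and viewed, at most 10 in all, crops included, and the job is handed in when it is done.

```bash
ls; mkdir -p pics; python3 - <<'E'
from rig import *
import cv2,numpy as np
o=observe();print(o['time_s'],o['position'],o['tool_rot'],o['grip_width'],tip_extent)
for n in('scene','side'):
    p,d=get_image(n);c=camera_params(n);np.savez(f'{n}0.npz',p=p,d=d,m=c['mtx'],e=c['extrinsics'])
    cv2.imwrite(f'pics/{n}0.png',cv2.resize(p[...,::-1],(800,600)))
    print(n,c['mtx'],c['extrinsics'].round(3))
E
```

```text
pics
0.0 [ 0.16348985 -0.52507944  0.40411886] [[ 9.54791894e-01  2.97274996e-01 -1.24656576e-04]
 [ 2.97274856e-01 -9.54790835e-01  1.45621975e-03]
 [ 3.13876762e-04 -1.42744407e-03 -9.99998932e-01]] 0.08509167815869198 0.1734
scene [[441.29662496   0.         250.03437214]
 [  0.         441.29662496 184.36562921]
 [  0.           0.           1.        ]] [[-0.3    0.757 -0.581  1.404]
 [ 0.954  0.242 -0.177  0.128]
 [ 0.007 -0.607 -0.794  1.26 ]
 [ 0.     0.     0.     1.   ]]
side [[479.09970776   0.         249.84020336]
 [  0.         479.09970776 190.110922  ]
 [  0.           0.           1.        ]] [[-0.98  -0.157  0.12   0.42 ]
 [-0.197  0.735 -0.649  0.69 ]
 [ 0.014 -0.66  -0.752  1.071]
 [ 0.     0.     0.     1.   ]]
```

View pics/scene0.png

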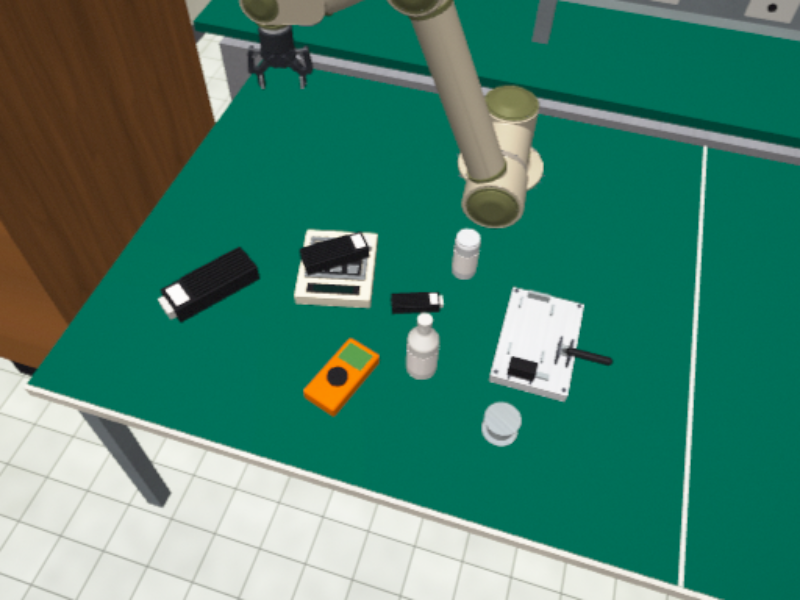

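View pics/side0.png

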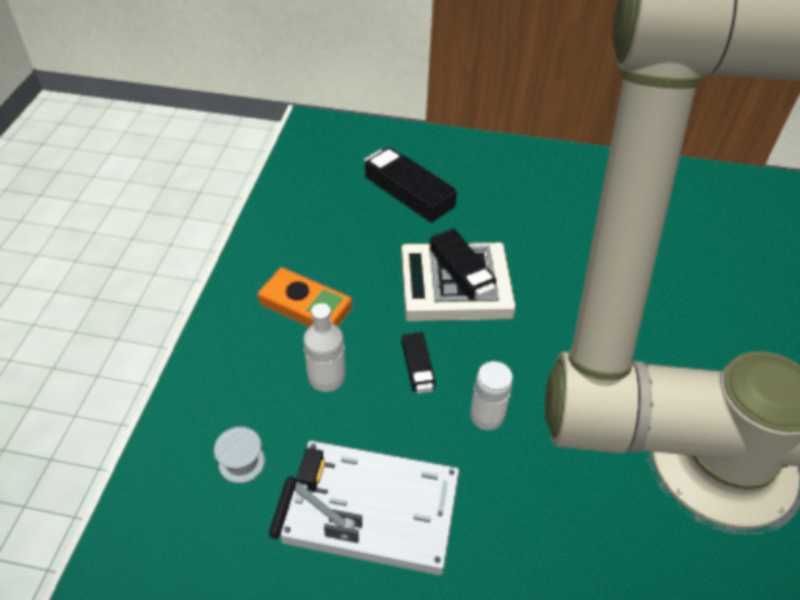

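Three look-alike modules appear in the scene view: the large one at (210,285) on the bench, the small one at (417,302) on the bench and the one on the console at (335,252). The one on the console fits the description; its size gets checked below. The fixture is at (540,345), with the contact block at (522,370) towards +x and the lever bar at (590,356).

```bash
cat > h.py <<'E'
import numpy as np,cv2
def world(p,d,m,e):
    v,u=np.mgrid[:d.shape[0],:d.shape[1]]
    P=np.stack([(u-m[0,2])/m[0,0]*d,(v-m[1,2])/m[1,1]*d,d],-1)
    W=P@e[:3,:3].T+e[:3,3]; W[d<=0]=np.nan
    return W
def load(n):
    z=np.load(n+'.npz');return z['p'],z['d'],z['m'],z['e'],world(z['p'],z['d'],z['m'],z['e'])
def rect(mask,W,z,m,e):
    """largest blob in mask, pixels cast on plane z, min area rect in mm"""
    n,l,s,c=cv2.connectedComponentsWithStats(mask.astype(np.uint8))
    k=1+s[1:,4].argmax(); cs,_=cv2.findContours((l==k).astype(np.uint8),0,2)
    q=max(cs,key=cv2.contourArea)[:,0].astype(float)
    X=cast(q,z,m,e)
    return cv2.minAreaRect((X[:,:2]*1000).astype(np.float32)),s[k]
def cast(uv,z,m,e):
    uv=np.atleast_2d(uv).astype(float)
    r=np.c_[(uv[:,0]-m[0,2])/m[0,0],(uv[:,1]-m[1,2])/m[1,1],np.ones(len(uv))]@e[:3,:3].T
    return e[:3,3]+r*((z-e[2,3])/r[:,2])[:,None]
E
python3 - <<'E'
from h import *
for n in('scene0','side0'):
    p,d,m,e,W=load(n); g=p.astype(int); mx=g.max(-1);mn=g.min(-1);X,Y,Z=W[...,0],W[...,1],W[...,2]
    tab=np.isfinite(Z)&(X>.2)&(X<.85)&(abs(Y)<.6)
    R=lambda nm,k,z:print(n,nm,rect(k&tab,W,z,m,e))
    print('tablez',np.nanmedian(Z[tab&(mn<40)&(g[...,1]>g[...,0]+50)]))
    bright=mn>130
    R('fixtop',(abs(Z-.03)<.009)&(g[...,0]>90)&(Y>0)&(X<.75),.03)
    R('console',(abs(Z-.036)<.012)&(mn>120)&(Y<-.05),.034)
    R('frame+',(mn>60)&(mx-mn<25)&(mx<170)&(abs(Z-.042)<.01)&(Y<-.05),.042)
    R('display',(mx<60)&(abs(Z-.034)<.006)&(Y<0),.034)
    R('modtop',(Z>.060)&(Z<.1)&(Y<-.05)&(mx<90)&(X>.25)&(X<.6),.082)
    R('modall',(Z>.058)&(Z<.1)&(Y<-.05)&(X>.25)&(X<.6),.08)
    R('leverbar',(mx<70)&(Z>.12)&(Z<.19)&(Y>.0),.152)
    R('block',(mx<80)&(abs(Z-.067)<.008)&(Y>0),.067)
    for nm,k in(('orange',(g[...,0]>180)&(g[...,2]<60)),('tall',(Z>.07)&(mn>90)&(Y>-.15)&(X>.3))):
        k=(k&tab).astype(np.uint8);q,l,s,c=cv2.connectedComponentsWithStats(k)
        for i in range(1,q):
            if s[i,4]>40:print(nm,s[i],np.nanmedian(W[l==i],0).round(3),np.nanmax(Z[l==i]).round(3))
E
```

```text
tablez -2.5263137083619824e-05
scene0 fixtop (((539.951171875, 194.11639404296875), (159.13186645507812, 246.06185913085938), 89.87395477294922), array([ 314,  184,   60,   71, 2465], dtype=int32))
scene0 console (((480.8203430175781, -283.4387512207031), (207.47386169433594, 168.4044647216797), 13.374741554260254), array([189, 149,  53,  46, 769], dtype=int32))
scene0 frame+ (((507.62127685546875, -270.685302734375), (63.96788024902344, 148.75460815429688), 30.661178588867188), array([195, 164,  41,  16, 220], dtype=int32))
scene0 display (((547.2077026367188, -269.4823303222656), (20.31829071044922, 113.18360900878906), 13.514480590820312), array([197, 182,  33,   6, 144], dtype=int32))
scene0 modtop (((480.8109436035156, -287.6220703125), (72.42525482177734, 146.71127319335938), 38.354530334472656), array([192, 150,  44,  24, 550], dtype=int32))
scene0 modall (((475.4850158691406, -284.0310363769531), (73.71437072753906, 158.37185668945312), 38.66019058227539), array([192, 148,  47,  26, 683], dtype=int32))
scene0 leverbar (((633.78125, 283.58642578125), (19.13941192626953, 85.206
[... 1343 characters left out ...]
707031, 174.4749755859375), 39.49092102050781), array([275, 146,  43,  44, 932], dtype=int32))
side0 leverbar (((633.4607543945312, 282.7904968261719), (87.29550170898438, 14.229793548583984), 89.49103546142578), array([172, 305,  18,  40, 269], dtype=int32))
side0 block (((633.0148315429688, 175.5577850341797), (28.262317657470703, 58.75301742553711), 0.06428393721580505), array([189, 287,  17,  24, 269], dtype=int32))
orange [166 172  41  32 547] [ 0.779 -0.178  0.034] 0.042
orange [212 187  12  19  80] [ 0.671 -0.165  0.033] 0.039
tall [194 195  26  42 755] [ 0.659 -0.015  0.121] 0.183
tall [303 232  24  30 572] [0.383 0.007 0.117] 0.126
tall [188 309  29  25 194] [0.6   0.251 0.111] 0.15
```

```bash
python3 -m creep '[{"jaw":-1,"travel":[50,40,0],"roll":0.15},{"jaw":-1,"travel":[90,70,0],"roll":0.3},{"jaw":-1,"travel":[130,100,0],"roll":0.45},{"jaw":-1,"travel":[170,130,0],"roll":0.6},{"jaw":-1,"travel":[210,165,0],"roll":0.75},{"jaw":-1,"travel":[250,200,0],"roll":0.9},{"jaw":-1,"travel":[290,230,0],"roll":1.05},{"jaw":-1,"travel":[308,245,0],"roll":1.2},{"jaw":-1,"travel":[308,245,0],"roll":1.35},{"jaw":-1,"travel":[308,245,0],"roll":1.5},{"jaw":-1,"travel":[308,245,0],"roll":1.65},{"jaw":-1,"travel":[308,245,0],"roll":1.7}]' 60
python3 -m creep '[{"jaw":-1,"travel":[0,0,0],"roll":0.14},{"jaw":-1,"travel":[0,0,0],"roll":0.25},{"jaw":-1,"travel":[0,0,0],"roll":0.25},{"jaw":-1,"travel":[0,0,0],"roll":0.25}]'
python3 - <<'E'
from rig import *
from h import *
c=camera_params('wrist');p,d=get_image('wrist');m,e=c['mtx'],c['extrinsics']
np.savez('wrist1.npz',p=p,d=d,m=m,e=e);cv2.imwrite('pics/wrist1.png',cv2.resize(p[...,::-1],(800,600)))
print(e.round(3));o=observe();print(o['position'],o['ft_force'])
W=world(p,d,m,e);g=p.astype(int)
for lo,hi,z in((.065,.1,.079),(.079,.1,.082)):
    print(rect((W[...,2]>lo)&(W[...,2]<hi),W,z,m,e))
E
```

```text
time_s: 1.3
position: [0.4716, -0.28, 0.4043]
tool_rot: [[-0.423, 0.906, -0.001], [0.906, 0.423, 0.001], [0.001, -0.0, -1.0]]
ft_force: [-0.4, 0.7, 0.9]
grip_width: 0.0856
gripper_force: 0.0
time_s: 1.7
position: [0.4715, -0.2801, 0.4045]
tool_rot: [[-0.627, 0.779, -0.0], [0.779, 0.627, 0.0], [0.001, -0.0, -1.0]]
ft_force: [0.0, -0.1, -1.1]
grip_width: 0.0853
gripper_force: 0.0
[[ 0.779  0.593  0.206  0.419]
 [ 0.627 -0.736 -0.256 -0.214]
 [-0.     0.328 -0.945  0.375]
 [ 0.     0.     0.     1.   ]]
[ 0.47147872 -0.28012645  0.40456957] [-0.6544319   0.48476901 -0.49099103]
(((464.96942138671875, -287.5613708496094), (55.192604064941406, 159.25103759765625), 39.46917724609375), array([ 214,   96,   56,  146, 7316], dtype=int32))
(((462.10107421875, -319.41094970703125), (3.461784601211548, 110.20887756347656), 39.490970611572266), array([218, 145,   8,  97, 308], dtype=int32))
```

View pics/wrist1.png

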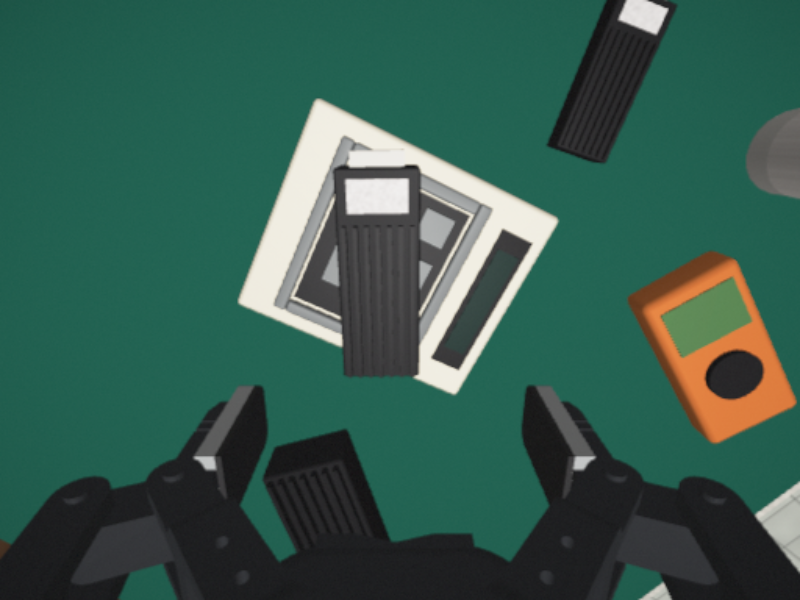

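The wrist view shows the module on the console at about (380,270), plug up at (378,157), with the smaller one at (615,80) and the bigger one at (330,490) on the bench. The module on the console measures 159 x 55 mm, so it is the middle size.

```bash
python3 -m creep '[{"jaw":-1,"travel":[-6.5,-7.5,-20],"roll":0.011},{"jaw":-1,"travel":[-6.5,-7.5,-60],"roll":0.011},{"jaw":-1,"travel":[-6.5,-7.5,-100],"roll":0.011},{"jaw":-1,"travel":[-6.5,-7.5,-130],"roll":0.011},{"jaw":-1,"travel":[-6.5,-7.5,-150],"roll":0.011},{"jaw":-1,"travel":[-6.5,-7.5,-165],"roll":0.011},{"jaw":-1,"travel":[-6.5,-7.5,-175],"roll":0.011},{"jaw":-1,"travel":[-6.5,-7.5,-182],"roll":0.011},{"jaw":-1,"travel":[-6.5,-7.5,-187],"roll":0.011},{"jaw":-1,"travel":[-6.5,-7.5,-187],"roll":0.011},{"jaw":-1,"travel":[-6.5,-7.5,-187],"roll":0.011}]' 60
python3 -m creep '[{"jaw":0,"travel":[0,0,0],"roll":0},{"jaw":0.2,"travel":[0,0,0],"roll":0},{"jaw":0.4,"travel":[0,0,0],"roll":0},{"jaw":0.6,"travel":[0,0,0],"roll":0},{"jaw":0.8,"travel":[0,0,0],"roll":0},{"jaw":1,"travel":[0,0,0],"roll":0},{"jaw":1,"travel":[0,0,0],"roll":0},{"jaw":1,"travel":[0,0,0],"roll":0}]' 60
```

```text
time_s: 2.85
position: [0.4651, -0.2877, 0.2182]
tool_rot: [[-0.638, 0.77, 0.001], [0.77, 0.638, -0.001], [-0.001, 0.0, -1.0]]
ft_force: [-0.8, 0.2, -0.4]
grip_width: 0.0857
gripper_force: 0.0
time_s: 3.65
position: [0.465, -0.2877, 0.2184]
tool_rot: [[-0.638, 0.77, 0.001], [0.77, 0.638, -0.001], [-0.001, 0.0, -1.0]]
ft_force: [-0.8, 0.8, 5.2]
grip_width: 0.0551
gripper_force: 64.2
```

```bash
python3 -m creep '[{"jaw":1,"travel":[0,0,3],"roll":0},{"jaw":1,"travel":[0,0,10],"roll":0},{"jaw":1,"travel":[0,0,30],"roll":0},{"jaw":1,"travel":[0,0,60],"roll":0},{"jaw":1,"travel":[0,0,95],"roll":0},{"jaw":1,"travel":[0,0,130],"roll":0},{"jaw":1,"travel":[0,20,160],"roll":-0.1},{"jaw":1,"travel":[0,50,175],"roll":-0.22},{"jaw":1,"travel":[5,90,180],"roll":-0.35},{"jaw":1,"travel":[10,125,180],"roll":-0.48},{"jaw":1,"travel":[15,160,180],"roll":-0.6},{"jaw":1,"travel":[20,190,180],"roll":-0.72}]'
python3 -m creep '[{"jaw":1,"travel":[5,35,0],"roll":-0.13},{"jaw":1,"travel":[10,70,0],"roll":-0.26},{"jaw":1,"travel":[15,105,0],"roll":-0.39},{"jaw":1,"travel":[20,140,0],"roll":-0.52},{"jaw":1,"travel":[25,175,0],"roll":-0.65},{"jaw":1,"travel":[30,205,0],"roll":-0.78},{"jaw":1,"travel":[34,230,0],"roll":-0.91},{"jaw":1,"travel":[36,250,0],"roll":-1.04},{"jaw":1,"travel":[36,262,0],"roll":-1.17},{"jaw":1,"travel":[36,270,0],"roll":-1.3},{"jaw":1,"travel":[36,273,0],"roll":-1.41},{"jaw":1,"travel":[36,273,0],"roll":-1.5}]'
python3 -m creep '[{"jaw":1,"travel":[0,0,0],"roll":-0.043},{"jaw":1,"travel":[0,0,0],"roll":-0.043},{"jaw":1,"travel":[0,0,0],"roll":-0.043},{"jaw":1,"travel":[0,0,0],"roll":-0.043}]'
python3 - <<'E'
from rig import *
from h import *
c=camera_params('wrist');p,d=get_image('wrist');m,e=c['mtx'],c['extrinsics']
np.savez('wrist2.npz',p=p,d=d,m=m,e=e);cv2.imwrite('pics/wrist2.png',cv2.resize(p[...,::-1],(800,600)))
print(observe()['position'],e.round(3))
E
```

```text
time_s: 4.85
position: [0.4846, -0.0958, 0.398]
tool_rot: [[0.033, 0.999, -0.0], [0.999, -0.033, 0.0], [0.0, -0.0, -1.0]]
ft_force: [1.3, -0.0, -2.7]
grip_width: 0.0551
gripper_force: 64.3
time_s: 6.05
position: [0.5207, 0.1759, 0.3977]
tool_rot: [[0.999, 0.039, -0.001], [0.039, -0.999, 0.0], [-0.001, -0.0, -1.0]]
ft_force: [-0.1, -0.6, -3.0]
grip_width: 0.0551
gripper_force: 64.3
time_s: 6.45
position: [0.5209, 0.1753, 0.3977]
tool_rot: [[1.0, 0.001, -0.0], [0.001, -1.0, 0.0], [-0.0, -0.0, -1.0]]
ft_force: [0.1, -0.1, -3.0]
grip_width: 0.0553
gripper_force: 64.3
[0.52093473 0.17533396 0.39771611] [[ 0.001 -0.945 -0.328  0.606]
 [-1.    -0.001 -0.001  0.176]
 [ 0.     0.328 -0.945  0.368]
 [ 0.     0.     0.     1.   ]]
```

View pics/wrist2.png

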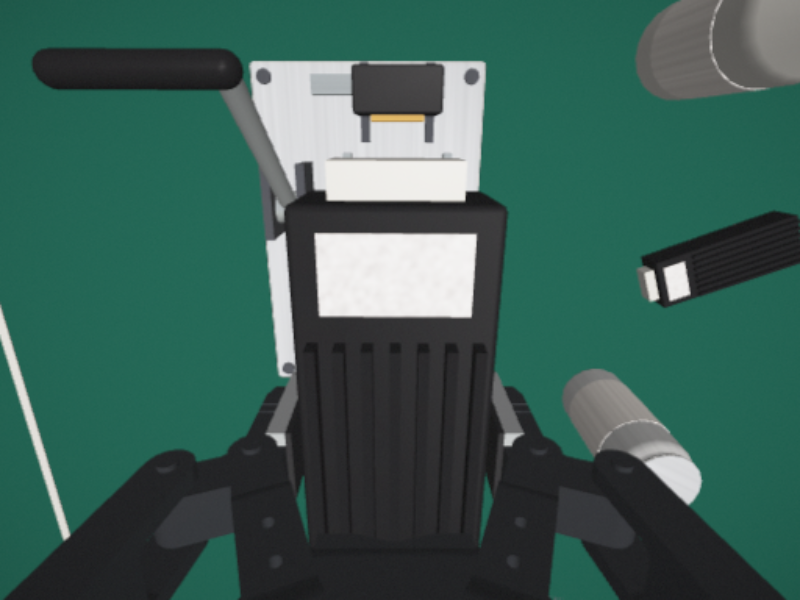

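The wrist view shows the held module aligned with the nest, its plug (396,180) facing the block at (398,90). The lever bar is at (140,68). I'm measuring the fixture and the held module more finely.

```bash
python3 - <<'E'
from h import *
p,d,m,e,W=load('wrist2');g=p.astype(int);mx=g.max(-1);mn=g.min(-1);X,Y,Z=W[...,0],W[...,1],W[...,2]
def B(k,z):print(rect(k,W,z,m,e))
B((abs(Z-.067)<.004)&(mx<90)&(X>.58),.067)
B((abs(Z-.152)<.02)&(mx<70)&(Y>.2),.152)
k=(abs(Z-.03)<.006)&(mn>110)
for r in (45,55,70,85,105,115):
    c=np.where(k[r])[0]
    if len(c): print(r,cast([[c.min()-.5,r],[c.max()+.5,r]],.03,m,e)[:,:2].round(4).tolist())
c=[np.where(k[:,q])[0].min()-.5 for q in (180,200,295)];print(cast(list(zip((180,200,295),c)),.03,m,e).round(4))
k=(Z>.23)&(mn>140)
B(k,.256);k[int(150*.64):int(195*.64)]&=1;n,l,s,cc=cv2.connectedComponentsWithStats(k.astype(np.uint8));
for i in range(1,n):
  if s[i,4]>100:print(s[i],np.nanmedian(Z[l==i]),np.nanmin(X[l==i]),np.nanmax(X[l==i]),np.nanmin(Y[l==i]),np.nanmax(Y[l==i]))
E
```

```text
(((634.0155639648438, 173.99087524414062), (26.885467529296875, 54.92353057861328), 0.05257716402411461), array([ 225,   41,   59,   32, 1800], dtype=int32))
(((633.7064208984375, 286.0657958984375), (15.763309478759766, 90.03697204589844), 0.05431551858782768), array([  21,   31,  135,   27, 3338], dtype=int32))
45 [[0.6487, 0.2733], [0.6488, 0.1143]]
55 [[0.6391, 0.2732], [0.6392, 0.1147]]
70 [[0.6243, 0.2704], [0.6244, 0.1137]]
85 [[0.609, 0.2642], [0.6092, 0.1138]]
105 [[0.5879, 0.2561], [0.588, 0.1136]]
115 [[0.577, 0.2524], [0.5771, 0.114]]
[[0.6548 0.2512 0.03  ]
 [0.6549 0.2303 0.03  ]
 [0.655  0.1309 0.03  ]]
(((572.3726196289062, 175.54014587402344), (22.243009567260742, 40.671722412109375), 0.045872874557971954), array([ 201,  149,  104,   54, 5387], dtype=int32))Traceback (most recent call last):
  File "<stdin>", line 12, in <module>
numpy._core._exceptions._UFuncOutputCastingError: Cannot cast ufunc 'bitwise_and' output from dtype('int64') to dtype('bool') with casting rule 'same_kind'
```

```bash
python3 -m creep '[{"jaw":1,"travel":[-1,-1.5,-20],"roll":0},{"jaw":1,"travel":[-1,-1.5,-55],"roll":0},{"jaw":1,"travel":[-1,-1.5,-90],"roll":0},{"jaw":1,"travel":[-1,-1.5,-120],"roll":0},{"jaw":1,"travel":[-1,-1.5,-145],"roll":0},{"jaw":1,"travel":[-1,-1.5,-160],"roll":0},{"jaw":1,"travel":[-1,-1.5,-170],"roll":0},{"jaw":1,"travel":[-1,-1.5,-176],"roll":0},{"jaw":1,"travel":[-1,-1.5,-180],"roll":0},{"jaw":1,"travel":[-1,-1.5,-183],"roll":0},{"jaw":1,"travel":[-1,-1.5,-185],"roll":0},{"jaw":1,"travel":[-1,-1.5,-185],"roll":0}]'
python3 -m creep '[{"jaw":1,"travel":[0,0,-1],"roll":0},{"jaw":1,"travel":[0,0,-2],"roll":0},{"jaw":1,"travel":[0,0,-3],"roll":0},{"jaw":1,"travel":[0,0,-4],"roll":0},{"jaw":1,"travel":[0,0,-4],"roll":0}]'
```

```text
time_s: 7.7
position: [0.52, 0.1739, 0.2129]
tool_rot: [[1.0, -0.0, 0.0], [-0.0, -1.0, 0.0], [0.0, -0.0, -1.0]]
ft_force: [-0.8, 0.3, -3.2]
grip_width: 0.0551
gripper_force: 64.4
time_s: 8.2
position: [0.52, 0.1739, 0.2086]
tool_rot: [[1.0, -0.0, -0.0], [-0.0, -1.0, -0.0], [-0.0, 0.0, -1.0]]
ft_force: [-0.2, 0.4, -3.1]
grip_width: 0.0552
gripper_force: 64.4
```

```bash
python3 -m creep '[{"jaw":1,"travel":[0,0,-0.5],"roll":0},{"jaw":1,"travel":[0,0,-1],"roll":0},{"jaw":1,"travel":[0,0,-1.4],"roll":0},{"jaw":1,"travel":[0,0,-1.7],"roll":0},{"jaw":1,"travel":[0,0,-1.7],"roll":0}]'
```

```text
time_s: 8.7
position: [0.52, 0.1739, 0.207]
tool_rot: [[1.0, -0.0, -0.0], [-0.0, -1.0, 0.0], [-0.0, -0.0, -1.0]]
ft_force: [-0.2, 0.0, -3.4]
grip_width: 0.0551
gripper_force: 64.4
```

```bash
python3 -m creep '[{"jaw":1,"travel":[0,0,-0.3],"roll":0},{"jaw":1,"travel":[0,0,-0.6],"roll":0},{"jaw":1,"travel":[0,0,-0.6],"roll":0}]'; python3 -m creep '[{"jaw":1,"travel":[0,0,-0.3],"roll":0},{"jaw":1,"travel":[0,0,-0.6],"roll":0},{"jaw":1,"travel":[0,0,-0.6],"roll":0}]' 
```

```text
time_s: 9.0
position: [0.52, 0.1739, 0.2065]
tool_rot: [[1.0, -0.0, 0.0], [-0.0, -1.0, 0.0], [0.0, -0.0, -1.0]]
ft_force: [-0.2, -0.2, -3.0]
grip_width: 0.0552
gripper_force: 64.7
time_s: 9.3
position: [0.5199, 0.1739, 0.2064]
tool_rot: [[1.0, -0.0, 0.0], [-0.0, -1.0, 0.0], [0.0, -0.0, -1.0]]
ft_force: [-2.1, -0.8, 4.9]
grip_width: 0.055
gripper_force: 65.6
```

```bash
python3 -m creep '[{"jaw":-0.2,"travel":[0,0,0],"roll":0},{"jaw":-0.4,"travel":[0,0,0],"roll":0},{"jaw":-0.6,"travel":[0,0,0],"roll":0},{"jaw":-0.8,"travel":[0,0,0],"roll":0},{"jaw":-0.8,"travel":[0,0,0],"roll":0},{"jaw":-0.8,"travel":[0,0,3],"roll":0},{"jaw":-0.8,"travel":[0,0,10],"roll":0},{"jaw":-0.8,"travel":[0,0,25],"roll":0},{"jaw":-0.8,"travel":[0,0,55],"roll":0},{"jaw":-0.8,"travel":[0,0,95],"roll":0},{"jaw":-0.8,"travel":[0,0,135],"roll":0},{"jaw":-0.8,"travel":[0,0,165],"roll":0}]'
python3 -m creep '[{"jaw":-0.8,"travel":[0,0,30],"roll":0},{"jaw":-0.8,"travel":[0,0,30],"roll":0},{"jaw":-0.8,"travel":[0,0,30],"roll":0}]'
python3 - <<'E'
from rig import *
from h import *
c=camera_params('wrist');p,d=get_image('wrist');m,e=c['mtx'],c['extrinsics']
np.savez('wrist3.npz',p=p,d=d,m=m,e=e);cv2.imwrite('pics/wrist3.png',cv2.resize(p[...,::-1],(800,600)))
W=world(p,d,m,e);mx=p.max(-1);X,Y,Z=W[...,0],W[...,1],W[...,2]
print(rect((Z>.05)&(Z<.09)&(X<.613)&(abs(Y-.174)<.045),W,.067,m,e))
print(rect((abs(Z-.152)<.02)&(mx<70)&(Y>.2),W,.152,m,e))
print(rect((abs(Z-.064)<.004)&(p.min(-1)>120)&(X<.613)&(abs(Y-.174)<.045),W,.064,m,e))
E
```

```text
time_s: 10.5
position: [0.5196, 0.1739, 0.3741]
tool_rot: [[1.0, -0.0, 0.003], [-0.0, -1.0, 0.0], [0.003, -0.0, -1.0]]
ft_force: [1.2, 0.7, 0.2]
grip_width: 0.0768
gripper_force: 0.0
time_s: 10.8
position: [0.5196, 0.1738, 0.4013]
tool_rot: [[1.0, -0.0, 0.001], [-0.0, -1.0, 0.0], [0.001, -0.0, -1.0]]
ft_force: [0.4, 0.3, 0.0]
grip_width: 0.0767
gripper_force: 0.0
(((519.98974609375, 173.8131866455078), (55.194541931152344, 159.1837615966797), 89.6922607421875), array([ 226,   94,   55,  143, 6992], dtype=int32))
(((633.9442138671875, 286.1163635253906), (16.004732131958008, 89.8856201171875), 0.004344096872955561), array([  22,   30,  133,   27, 3316], dtype=int32))
(((571.6064453125, 173.83087158203125), (22.43716812133789, 41.009010314941406), 0.0024227893445640802), array([233, 111,  40,  23, 909], dtype=int32))
```

View pics/wrist3.png

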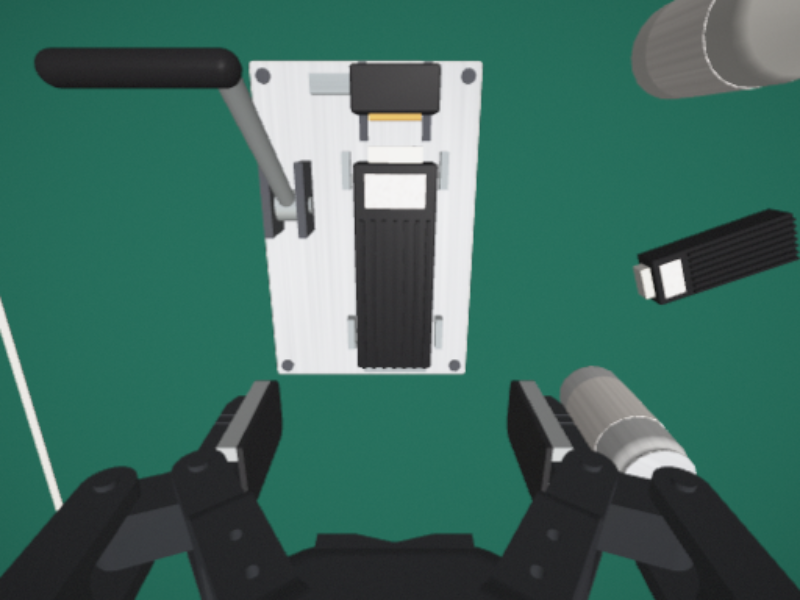

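The wrist view shows the module flat between the fences at (395,265) with its plug (395,155) towards the block. It measures (520.0,173.8) mm with the nest at (520,174). Next is the lever.

```bash
python3 -m creep '[{"jaw":-1,"travel":[10,10,0],"roll":0.145},{"jaw":-1,"travel":[20,20,0],"roll":0.29},{"jaw":-1,"travel":[30,30,0],"roll":0.435},{"jaw":-1,"travel":[40,42,0],"roll":0.58},{"jaw":-1,"travel":[52,54,0],"roll":0.725},{"jaw":-1,"travel":[64,66,0],"roll":0.87},{"jaw":-1,"travel":[76,78,0],"roll":1.015},{"jaw":-1,"travel":[88,90,0],"roll":1.16},{"jaw":-1,"travel":[100,102,0],"roll":1.305},{"jaw":-1,"travel":[110,111,0],"roll":1.45},{"jaw":-1,"travel":[114,115,0],"roll":1.571},{"jaw":-1,"travel":[114,115,0],"roll":1.571}]' 40
python3 -m creep '[{"jaw":-1,"travel":[0,0,-10],"roll":0},{"jaw":-1,"travel":[0,0,-30],"roll":0},{"jaw":-1,"travel":[0,0,-50],"roll":0},{"jaw":-1,"travel":[0,0,-68],"roll":0},{"jaw":-1,"travel":[0,0,-80],"roll":0},{"jaw":-1,"travel":[0,0,-88],"roll":0},{"jaw":-1,"travel":[0,0,-93],"roll":0},{"jaw":-1,"travel":[0,0,-93],"roll":0},{"jaw":-1,"travel":[0,0,-93],"roll":0}]'
python3 -m creep '[{"jaw":-0.5,"travel":[0,0,0],"roll":0},{"jaw":-0.2,"travel":[0,0,0],"roll":0},{"jaw":0.1,"travel":[0,0,0],"roll":0},{"jaw":0.3,"travel":[0,0,0],"roll":0},{"jaw":0.5,"travel":[0,0,0],"roll":0},{"jaw":0.6,"travel":[0,0,0],"roll":0},{"jaw":0.8,"travel":[0,0,0],"roll":0},{"jaw":1,"travel":[0,0,0],"roll":0},{"jaw":1,"travel":[0,0,0],"roll":0},{"jaw":1,"travel":[0,0,0],"roll":0},{"jaw":1,"travel":[0,0,0],"roll":0}]'
```

```text
time_s: 12.05
position: [0.6344, 0.2893, 0.3987]
tool_rot: [[-0.001, 1.0, -0.003], [1.0, 0.001, -0.001], [-0.001, -0.003, -1.0]]
ft_force: [-0.1, 0.2, 0.2]
grip_width: 0.0852
gripper_force: 0.0
time_s: 12.95
position: [0.634, 0.2889, 0.3085]
tool_rot: [[0.0, 1.0, 0.001], [1.0, -0.0, 0.0], [0.0, 0.001, -1.0]]
ft_force: [0.4, -0.4, 0.6]
grip_width: 0.0853
gripper_force: 0.0
time_s: 14.05
position: [0.6338, 0.2889, 0.3078]
tool_rot: [[-0.0, 1.0, -0.001], [1.0, 0.0, -0.0], [-0.0, -0.001, -1.0]]
ft_force: [-4.3, -0.3, 1.6]
grip_width: 0.0147
gripper_force: 39.0
```

```bash
python3 -m creep '[{"jaw":1,"travel":[-5.5,0,3.5],"roll":0},{"jaw":1,"travel":[-11.1,0,6.8],"roll":0},{"jaw":1,"travel":[-16.9,0,9.7],"roll":0},{"jaw":1,"travel":[-22.8,0,12.4],"roll":0},{"jaw":1,"travel":[-28.8,0,14.8],"roll":0},{"jaw":1,"travel":[-35,0,16.9],"roll":0},{"jaw":1,"travel":[-41.2,0,18.6],"roll":0},{"jaw":1,"travel":[-47.6,0,20.1],"roll":0},{"jaw":1,"travel":[-54,0,21.2],"roll":0},{"jaw":1,"travel":[-60.4,0,22.1],"roll":0},{"jaw":1,"travel":[-66.9,0,22.6],"roll":0},{"jaw":1,"travel":[-73.4,0,22.7],"roll":0}]'
```

```text
time_s: 15.25
position: [0.5615, 0.2886, 0.334]
tool_rot: [[0.001, 1.0, 0.012], [1.0, -0.001, 0.002], [0.002, 0.012, -1.0]]
ft_force: [7.3, 0.2, 0.7]
grip_width: 0.0144
gripper_force: 39.9
```

```bash
python3 -m creep '[{"jaw":1,"travel":[-6.5,0,-0.1],"roll":0},{"jaw":1,"travel":[-13,0,-0.6],"roll":0},{"jaw":1,"travel":[-19.4,0,-1.5],"roll":0},{"jaw":1,"travel":[-25.8,0,-2.6],"roll":0},{"jaw":1,"travel":[-32.2,0,-4.1],"roll":0},{"jaw":1,"travel":[-38.4,0,-5.8],"roll":0},{"jaw":1,"travel":[-44.6,0,-7.9],"roll":0},{"jaw":1,"travel":[-50.6,0,-10.3],"roll":0},{"jaw":1,"travel":[-56.5,0,-13],"roll":0},{"jaw":1,"travel":[-62.3,0,-15.9],"roll":0},{"jaw":1,"travel":[-67.9,0,-19.2],"roll":0},{"jaw":1,"travel":[-71,0,-21.5],"roll":0}]'
python3 -m creep '[{"jaw":1,"travel":[-2.4,0,-1.2],"roll":0},{"jaw":1,"travel":[-4,0,-2.5],"roll":0},{"jaw":1,"travel":[-5,0,-3.2],"roll":0},{"jaw":1,"travel":[-5,0,-3.2],"roll":0},{"jaw":1,"travel":[-5,0,-3.2],"roll":0},{"jaw":1,"travel":[-5,0,-3.2],"roll":0}]'
```

```text
time_s: 16.45
position: [0.4904, 0.2888, 0.3115]
tool_rot: [[0.0, 1.0, 0.01], [1.0, -0.0, 0.002], [0.002, 0.01, -1.0]]
ft_force: [5.8, -1.1, 7.2]
grip_width: 0.0146
gripper_force: 44.0
time_s: 17.05
position: [0.4857, 0.2888, 0.3081]
tool_rot: [[0.0, 1.0, 0.009], [1.0, -0.0, 0.002], [0.002, 0.009, -1.0]]
ft_force: [7.7, -0.2, 5.9]
grip_width: 0.0146
gripper_force: 44.0
```

```bash
python3 -m creep '[{"jaw":1,"travel":[-1.2,0,-0.8],"roll":0},{"jaw":1,"travel":[-2.5,0,-1.7],"roll":0},{"jaw":1,"travel":[-2.5,0,-1.7],"roll":0},{"jaw":1,"travel":[-2.5,0,-1.7],"roll":0}]'
python3 - <<'E'
from rig import *
from h import *
c=camera_params('side');p,d=get_image('side');m,e=c['mtx'],c['extrinsics']
W=world(p,d,m,e);mx=p.max(-1);X,Y,Z=W[...,0],W[...,1],W[...,2]
for k,z in(((abs(Z-.067)<.007)&(mx<90)&(X>.57)&(X<.7)&(abs(Y-.174)<.04),.067),):print(rect(k,W,z,m,e))
print(observe()['q'],observe()['ft_force'])
cv2.imwrite('pics/side4.png',cv2.resize(p[200:384,120:340,::-1],(720,602))[:600])
E
```

```text
time_s: 17.45
position: [0.484, 0.2887, 0.3074]
tool_rot: [[0.0, 1.0, 0.013], [1.0, -0.0, 0.002], [0.002, 0.013, -1.0]]
ft_force: [11.9, -1.4, 8.9]
grip_width: 0.0148
gripper_force: 44.4
(((611.4647827148438, 175.52313232421875), (27.47878074645996, 57.119537353515625), 0.6823690533638), array([200, 289,  15,  23, 247], dtype=int32))
[18.79973872 28.06108813 81.13116755 -0.11476616 70.05089625 18.86566876] [12.16376868 -0.59287559  8.50536469]
```

View pics/side4.png

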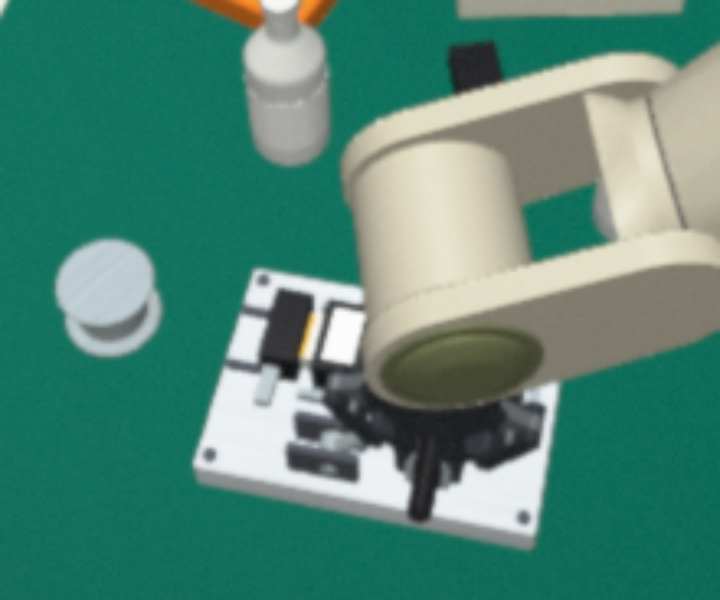

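The side view shows the block (288,330) against the plug, moved 21.5 mm with the lever at its stop. I'm easing it back slowly.

```bash
python3 -m creep '[{"jaw":1,"travel":[2.5,0,1.8],"roll":0},{"jaw":1,"travel":[5.1,0,3.7],"roll":0},{"jaw":1,"travel":[8.8,0,6.1],"roll":0},{"jaw":1,"travel":[12.5,0,8.4],"roll":0},{"jaw":1,"travel":[16.2,0,10.5],"roll":0},{"jaw":1,"travel":[20.1,0,12.5],"roll":0},{"jaw":1,"travel":[24,0,14.4],"roll":0},{"jaw":1,"travel":[27.9,0,16.1],"roll":0},{"jaw":1,"travel":[34,0,18.5],"roll":0},{"jaw":1,"travel":[40.1,0,20.6],"roll":0},{"jaw":1,"travel":[46.4,0,22.4],"roll":0},{"jaw":1,"travel":[52.7,0,23.8],"roll":0}]'
python3 -m creep '[{"jaw":1,"travel":[4.3,0,0.8],"roll":0},{"jaw":1,"travel":[8.5,0,1.5],"roll":0},{"jaw":1,"travel":[12.8,0,2],"roll":0},{"jaw":1,"travel":[17.1,0,2.4],"roll":0},{"jaw":1,"travel":[21.5,0,2.6],"roll":0},{"jaw":1,"travel":[25.8,0,2.6],"roll":0},{"jaw":1,"travel":[30.1,0,2.6],"roll":0},{"jaw":1,"travel":[34.5,0,2.4],"roll":0},{"jaw":1,"travel":[38.8,0,2],"roll":0},{"jaw":1,"travel":[43.1,0,1.5],"roll":0},{"jaw":1,"travel":[47.4,0,0.8],"roll":0},{"jaw":1,"travel":[51.6,0,0],"roll":0}]'
python3 -m creep '[{"jaw":1,"travel":[4.2,0,-1],"roll":0},{"jaw":1,"travel":[8.4,0,-2],"roll":0},{"jaw":1,"travel":[12.6,0,-3.2],"roll":0},{"jaw":1,"travel":[16.7,0,-4.6],"roll":0},{"jaw":1,"travel":[20.8,0,-6.1],"roll":0},{"jaw":1,"travel":[24.8,0,-7.7],"roll":0},{"jaw":1,"travel":[28.7,0,-9.5],"roll":0},{"jaw":1,"travel":[32.6,0,-11.4],"roll":0},{"jaw":1,"travel":[36.5,0,-13.3],"roll":0},{"jaw":1,"travel":[40.2,0,-15.5],"roll":0},{"jaw":1,"travel":[43.9,0,-17.8],"roll":0},{"jaw":1,"travel":[47,0,-19.8],"roll":0}]'
python3 -m creep '[{"jaw":1,"travel":[0.6,0,-0.3],"roll":0},{"jaw":1,"travel":[1.2,0,-0.6],"roll":0},{"jaw":1,"travel":[1.2,0,-0.6],"roll":0},{"jaw":1,"travel":[1.2,0,-0.6],"roll":0}]'
```

```text
time_s: 18.7
position: [0.5353, 0.2888, 0.3281]
tool_rot: [[0.0, 1.0, -0.0], [1.0, -0.0, -0.0], [-0.0, -0.0, -1.0]]
ft_force: [1.5, 1.8, 2.5]
grip_width: 0.0148
gripper_force: 43.7
time_s: 19.9
position: [0.5867, 0.2888, 0.3279]
tool_rot: [[-0.0, 1.0, -0.0], [1.0, 0.0, -0.0], [-0.0, -0.0, -1.0]]
ft_force: [-0.3, -1.4, -7.8]
grip_width: 0.0143
gripper_force: 42.2
time_s: 21.1
position: [0.6336, 0.2889, 0.3077]
tool_rot: [[-0.0, 1.0, -0.001], [1.0, 0.0, -0.0], [-0.0, -0.001, -1.0]]
ft_force: [-4.6, -0.6, 5.5]
grip_width: 0.0147
gripper_force: 44.0
time_s: 21.5
position: [0.634, 0.289, 0.3076]
tool_rot: [[-0.0, 1.0, -0.003], [1.0, 0.0, -0.0], [-0.0, -0.003, -1.0]]
ft_force: [-6.9, -0.8, 4.2]
grip_width: 0.0146
gripper_force: 43.7
```

```bash
python3 -m creep '[{"jaw":0.5,"travel":[0,0,0],"roll":0},{"jaw":0.2,"travel":[0,0,0],"roll":0},{"jaw":-0.2,"travel":[0,0,0],"roll":0},{"jaw":-0.6,"travel":[0,0,0],"roll":0},{"jaw":-0.6,"travel":[0,0,0],"roll":0},{"jaw":-0.6,"travel":[0,0,5],"roll":0},{"jaw":-0.6,"travel":[0,0,20],"roll":0},{"jaw":-0.6,"travel":[0,0,45],"roll":0},{"jaw":-0.6,"travel":[0,0,75],"roll":0},{"jaw":-0.6,"travel":[0,0,100],"roll":0},{"jaw":-0.6,"travel":[0,0,105],"roll":0},{"jaw":-0.6,"travel":[0,0,105],"roll":0}]'
python3 - <<'E'
from rig import *
from h import *
c=camera_params('side');p,d=get_image('side');m,e=c['mtx'],c['extrinsics']
W=world(p,d,m,e);mx=p.max(-1);X,Y,Z=W[...,0],W[...,1],W[...,2]
print(rect((abs(Z-.067)<.007)&(mx<90)&(X>.57)&(X<.7)&(abs(Y-.174)<.04),W,.067,m,e))
print(rect((mx<70)&(Z>.12)&(Z<.17)&(Y>.2)&(X>.6),W,.152,m,e))
E
python3 -m creep '[{"jaw":-0.6,"travel":[-8,-20,0],"roll":-0.1},{"jaw":0,"travel":[-20,-55,0],"roll":-0.2},{"jaw":0.5,"travel":[-32,-100,0],"roll":-0.32},{"jaw":1,"travel":[-44,-145,0],"roll":-0.44},{"jaw":1,"travel":[-56,-190,0],"roll":-0.56},{"jaw":1,"travel":[-68,-235,0],"roll":-0.68},{"jaw":1,"travel":[-80,-280,0],"roll":-0.8},{"jaw":1,"travel":[-92,-325,0],"roll":-0.92},{"jaw":1,"travel":[-104,-370,0],"roll":-1.04},{"jaw":1,"travel":[-116,-415,0],"roll":-1.16},{"jaw":1,"travel":[-128,-455,0],"roll":-1.26},{"jaw":1,"travel":[-138,-490,0],"roll":-1.337}]'
python3 -m creep '[{"jaw":1,"travel":[-10,-30,0],"roll":0},{"jaw":1,"travel":[-20,-60,0],"roll":0},{"jaw":1,"travel":[-26,-79,0],"roll":0},{"jaw":1,"travel":[-26,-79,0],"roll":0},{"jaw":1,"travel":[-26,-79,0],"roll":0}]'
python3 - <<'E'
from rig import *
from h import *
c=camera_params('wrist');p,d=get_image('wrist');m,e=c['mtx'],c['extrinsics']
np.savez('wrist5.npz',p=p,d=d,m=m,e=e);cv2.imwrite('pics/wrist5.png',cv2.resize(p[...,::-1],(800,600)))
print(e.round(3),observe()['ft_force'])
E
```

```text
time_s: 22.7
position: [0.6344, 0.2888, 0.4132]
tool_rot: [[0.0, 1.0, 0.001], [1.0, -0.0, 0.0], [0.0, 0.001, -1.0]]
ft_force: [-0.8, -0.8, -0.7]
grip_width: 0.0682
gripper_force: 0.0
(((577.8829956054688, 199.6248016357422), (9.975922584533691, 15.608938217163086), 82.03402709960938), array([215, 309,   8,   6,  27], dtype=int32))
(((633.4515991210938, 282.7904052734375), (87.29585266113281, 14.281134605407715), 89.44119262695312), array([172, 305,  18,  40, 264], dtype=int32))
time_s: 23.95
position: [0.4956, -0.2031, 0.411]
tool_rot: [[0.974, 0.227, -0.002], [0.227, -0.974, 0.002], [-0.002, -0.002, -1.0]]
ft_force: [0.5, 0.3, 0.1]
grip_width: 0.0004
gripper_force: 0.0
time_s: 24.45
position: [0.4706, -0.2799, 0.4114]
tool_rot: [[0.973, 0.231, -0.002], [0.231, -0.973, 0.002], [-0.001, -0.002, -1.0]]
ft_force: [0.6, 0.8, -0.1]
grip_width: -0.0002
gripper_force: 0.0
[[ 0.231 -0.918 -0.321  0.553]
 [-0.973 -0.219 -0.074 -0.26 ]
 [-0.002  0.329 -0.944  0.381]
 [ 0.     0.     0.     1.   ]] [ 0.18179018  0.14332719 -0.80207843]
```

View pics/wrist5.png

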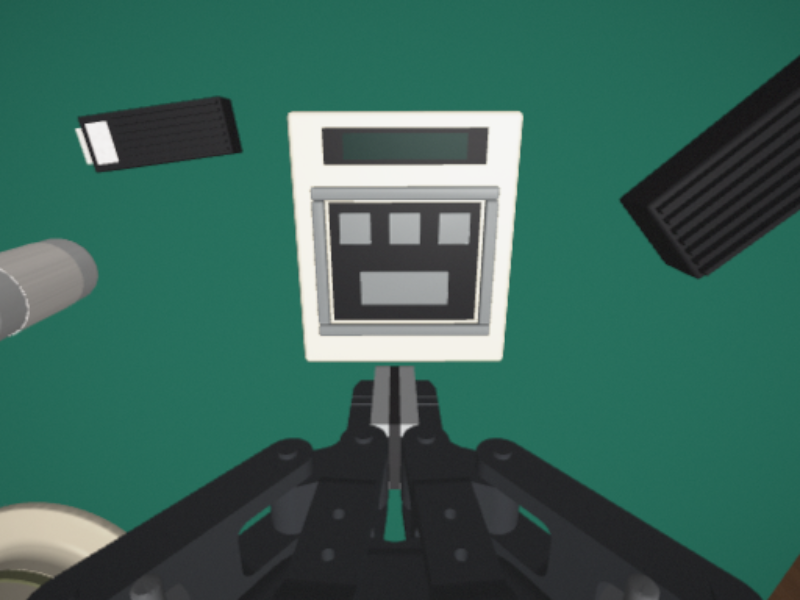

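The wrist view shows the clear console, with the long key at (404,288) and the small keys at (355,228), (404,228) and (454,228).

```bash
python3 - <<'E'
from h import *
p,d,m,e,W=load('wrist5');mn=p.min(-1)
k=np.zeros(mn.shape,bool);k[168:202,222:296]=mn[168:202,222:296]>100
r,s=rect(k,W,.037,m,e);print(r,s)
k=np.zeros(mn.shape,bool);k[135:158,246:272]=mn[135:158,246:272]>100
r2,s=rect(k,W,.037,m,e);print(r2)
v=np.array(r2[0])-r[0];print(v,np.degrees(np.arctan2(v[1],v[0])))
from rig import observe
o=observe();print(o['position'],np.array(r[0])-o['position'][:2]*1000)
E
```

```text
((444.01580810546875, -293.042236328125), (26.378942489624023, 70.34808349609375), 13.414225578308105) [ 230  174   57   21 1179]
((491.2734375, -281.8813781738281), (22.896841049194336, 22.990755081176758), 13.39852523803711)
[47.25762939 11.16085815] 13.288089714340886
[ 0.47073656 -0.27944293  0.41172329] [-26.72075199 -13.59931078]
```

```bash
python3 -m creep '[{"jaw":1,"travel":[-15,-8,-20],"roll":0},{"jaw":1,"travel":[-26.5,-13.5,-60],"roll":0},{"jaw":1,"travel":[-26.5,-13.5,-100],"roll":0},{"jaw":1,"travel":[-26.5,-13.5,-135],"roll":0},{"jaw":1,"travel":[-26.5,-13.5,-160],"roll":0},{"jaw":1,"travel":[-26.5,-13.5,-175],"roll":0},{"jaw":1,"travel":[-26.5,-13.5,-185],"roll":0},{"jaw":1,"travel":[-26.5,-13.5,-191],"roll":0},{"jaw":1,"travel":[-26.5,-13.5,-195],"roll":0},{"jaw":1,"travel":[-26.5,-13.5,-195],"roll":0},{"jaw":1,"travel":[-26.5,-13.5,-195],"roll":0}]'
python3 -m creep '[{"jaw":1,"travel":[0,0,-1],"roll":0},{"jaw":1,"travel":[0,0,-2],"roll":0},{"jaw":1,"travel":[0,0,-3],"roll":0},{"jaw":1,"travel":[0,0,-4],"roll":0},{"jaw":1,"travel":[0,0,-4],"roll":0},{"jaw":1,"travel":[0,0,-4],"roll":0}]'
```

```text
time_s: 25.6
position: [0.4442, -0.2936, 0.2181]
tool_rot: [[0.973, 0.232, 0.001], [0.232, -0.973, -0.001], [0.001, 0.001, -1.0]]
ft_force: [-0.5, 0.1, 0.2]
grip_width: 0.0001
gripper_force: 0.0
time_s: 26.2
position: [0.4441, -0.2937, 0.2135]
tool_rot: [[0.973, 0.232, -0.0], [0.232, -0.973, 0.0], [-0.0, -0.0, -1.0]]
ft_force: [-0.6, -0.8, -0.7]
grip_width: -0.0001
gripper_force: 0.0
```

```bash
python3 -m creep '[{"jaw":1,"travel":[0,0,-1],"roll":0},{"jaw":1,"travel":[0,0,-2],"roll":0},{"jaw":1,"travel":[0,0,-2.7],"roll":0},{"jaw":1,"travel":[0,0,-2.7],"roll":0}]'
```

```text
time_s: 26.6
position: [0.4441, -0.2936, 0.2107]
tool_rot: [[0.973, 0.232, -0.0], [0.232, -0.973, 0.0], [-0.0, -0.0, -1.0]]
ft_force: [-0.3, 0.0, -0.8]
grip_width: 0.0002
gripper_force: 0.0
```

```bash
python3 -m creep '[{"jaw":1,"travel":[0,0,-0.4],"roll":0},{"jaw":1,"travel":[0,0,-0.8],"roll":0},{"jaw":1,"travel":[0,0,-0.8],"roll":0}]'
```

```text
time_s: 26.9
position: [0.4441, -0.2936, 0.2102]
tool_rot: [[0.973, 0.232, 0.0], [0.232, -0.973, -0.0], [0.0, 0.0, -1.0]]
ft_force: [-1.1, 0.4, 2.6]
grip_width: -0.0
gripper_force: 1.4
```

```bash
python3 -m creep '[{"jaw":1,"travel":[0,0,-0.4],"roll":0},{"jaw":1,"travel":[0,0,-0.8],"roll":0},{"jaw":1,"travel":[0,0,-1.2],"roll":0},{"jaw":1,"travel":[0,0,-1.6],"roll":0},{"jaw":1,"travel":[0,0,-1.6],"roll":0}]'
```

```text
time_s: 27.4
position: [0.4441, -0.2936, 0.2089]
tool_rot: [[0.973, 0.232, 0.0], [0.232, -0.973, -0.0], [0.0, 0.0, -1.0]]
ft_force: [-2.0, 2.2, 9.0]
grip_width: 0.0001
gripper_force: 4.3
```

```bash
python3 -m creep '[{"jaw":1,"travel":[0,0,-0.4],"roll":0},{"jaw":1,"travel":[0,0,-0.7],"roll":0},{"jaw":1,"travel":[0,0,-0.7],"roll":0},{"jaw":1,"travel":[0,0,-0.7],"roll":0},{"jaw":1,"travel":[0,0,-0.7],"roll":0},{"jaw":1,"travel":[0,0,-0.7],"roll":0}]'
python3 -m creep '[{"jaw":1,"travel":[0,0,1],"roll":0},{"jaw":1,"travel":[0,0,2],"roll":0},{"jaw":1,"travel":[0,0,4],"roll":0},{"jaw":1,"travel":[0,0,8],"roll":0},{"jaw":1,"travel":[0,0,20],"roll":0},{"jaw":1,"travel":[0,0,45],"roll":0},{"jaw":1,"travel":[0,0,80],"roll":0},{"jaw":1,"travel":[0,0,120],"roll":0},{"jaw":1,"travel":[0,0,150],"roll":0},{"jaw":1,"travel":[0,0,165],"roll":0},{"jaw":1,"travel":[0,0,165],"roll":0},{"jaw":1,"travel":[0,0,165],"roll":0}]'
python3 - <<'E'
from rig import *
from h import *
ims=[]
for n in('scene','side'):
    p,d=get_image(n);c=camera_params(n);m,e=c['mtx'],c['extrinsics'];W=world(p,d,m,e);mx=p.max(-1);X,Y,Z=W[...,0],W[...,1],W[...,2]
    F=(abs(Y-.174)<.045)&(X>.4)&(X<.7)
    print(n,'block',rect((abs(Z-.067)<.009)&(mx<80)&(X>.6)&F,W,.067,m,e)[0],'mod',rect((Z>.055)&(Z<.085)&(X<.612)&F,W,.07,m,e)[0])
    print('bar',rect((mx<70)&(Z>.12)&(Z<.17)&(Y>.2)&(X>.57),W,.152,m,e)[0])
    ims.append(p[...,::-1])
cv2.imwrite('pics/end.png',np.vstack([cv2.resize(i,(400,300)) for i in ims]))
print(observe()['qvel'])
E
```

```text
time_s: 28.0
position: [0.444, -0.2936, 0.2088]
tool_rot: [[0.973, 0.232, 0.001], [0.232, -0.973, -0.001], [0.0, 0.001, -1.0]]
ft_force: [-3.0, 2.7, 15.9]
grip_width: -0.0
gripper_force: 7.5
time_s: 29.2
position: [0.4439, -0.2934, 0.3725]
tool_rot: [[0.973, 0.232, -0.0], [0.232, -0.973, 0.0], [-0.0, -0.0, -1.0]]
ft_force: [-0.5, -0.4, 0.4]
grip_width: 0.0001
gripper_force: 0.0
scene block ((638.2434692382812, 172.74728393554688), (51.924468994140625, 31.0687313079834), 89.61333465576172) mod ((526.1561889648438, 174.2620391845703), (55.37663650512695, 168.72543334960938), 89.71368408203125)
bar ((633.78125, 283.58642578125), (19.139415740966797, 85.20675659179688), 0.46984073519706726)
side block ((632.6185913085938, 176.28338623046875), (60.18870162963867, 28.92311668395996), 89.90007781982422) mod ((517.0638427734375, 179.40769958496094), (157.54367065429688, 61.03448486328125), 0.020510565489530563)
bar ((633.4576416015625, 282.5802307128906), (86.87494659423828, 14.227272987365723), 89.49103546142578)
[-0.01941385  0.2859962  -0.12643707 -0.02348378  0.13341199 -0.04394425]
```

View pics/end.png

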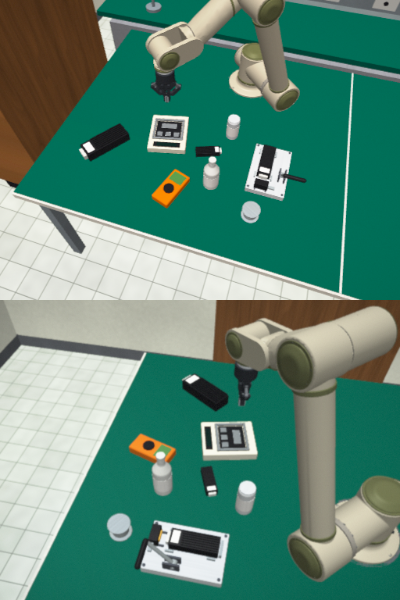

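Both views show the module in the nest ((268,165) in the scene view, (193,541) in the side view), the lever and block back at rest, the console clear and the bystanders undisturbed.

```bash
python3 -c "from rig import close_job;print(close_job())"
```

```text
the job is handed in; nothing more can be done
None
```

The job is handed in after about 29 s of robot time: the module is in the nest with its plug towards the contact block, the lever was pulled to its stop, held and eased back to rest, and the long key was pressed once to about 16 N, held and released; the verdict was not shown.

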